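# Pull the blind plug out of the drive housing with the puller rod

### The arm

A 6-joint arm with a two-finger parallel gripper is mounted at the origin on the work surface. World frame = base frame: x ahead of the robot, y to its left, z up, the work surface at z = 0. Lengths are in m, angles in degrees, forces in N, time in s.
With the tool pointing down it reaches from about 0.4 to 0.825 m from the base axis. Payload 7 kg.
Tool frame: the origin (TCP) lies midway between the tips of the shut fingers; the grasp point (between the pads) lies 19 mm behind it; z points along the fingers, y is the line along which they close (so a half turn about z gives the same grasp; the last joint's range is limited). The gripper opens to 88 mm and grips with 3 to 60 N. Pads are 19 mm wide; open, the fingers measure 130 mm over their backs; the gripper's body (78 mm by 193 mm) begins 47 mm behind the grasp point.
Start: joints at [91.106, 20.546, 0.682, 0, -70.136, -16.507], TCP at [0.179, 0.651, 0.227] pointing down, gripper open.
Joint ranges: [-176.03, 176.03], [-82.01, 121.73], [-58.28, 71.71], [-173.87, 95.51], [-174.79, -0.11], [-173.66, 173.66]. Speed limits (degrees/s): [136.94, 136.94, 172.46, 180, 180, 180].

### API

Orientations are given as a 3x3 rotation matrix whose columns are the frame's x, y, z axes.
In Python, from rig import robot gives the robot as it stands. Calls block until the motion is done:
- robot.goto(position, orientation): joint-space move of the TCP to a pose.
- robot.servo_line(position, ori=None, speed=0.15): straight line of the TCP; ori=None keeps the orientation; speed is the mean speed in m/s.
- robot.movej(angles): joint-space move.
- robot.move_gripper(opening): opening from 0.0 (shut) to 1.0 (fully open); the grip force is fixed at half the most; returns when the fingers have stopped.
- robot.dwell(seconds).
- robot.ik(position, orientation): joint angles nearest the present ones, or None.
- robot.grab_frame(name): name is "side" or "top"; returns (picture, depth): 420x560x3 uint8, red, green, blue; 420x560 float32, m along the optical axis (not along the pixel's ray), 0 where there is no reading.
- robot.camera_info(name): a dict with "vfov" (degrees; the focal length in pixels is half the picture's height over the tangent of half this angle, whatever the lens; pixels are square), "cx", "cy" (the principal point, pixels), "view" (4x4, takes a point from world to camera coordinates). Camera axes: x right, y down, z forward; pixel columns grow to the right and rows downward; lengths in m; the calibration is good to about 2 mm. A picture is of the moment at which its call begins. camera_info takes no time and is no camera call.
A pose or a line that the arm cannot do raises robot.Unreachable and nothing moves.
- robot.job_done(): hands the job in; it is judged then, once.
Readings, each from a call of its own:
- robot.read_t(): time.
- robot.read_qpos(): joint angles.
- robot.read_qvel(): joint speeds.
- robot.read_effort(): joint torques, N m.
- robot.read_position(): TCP position.
- robot.read_tcp_rot(): TCP orientation.
- robot.read_force(): force on the tool from outside, world axes, zero at the start.
- robot.read_ft_torque(): the same for the moment, N m.
- robot.read_grip_width(): opening from 0.0 (shut) to 1.0 (fully open).
- robot.read_finger_force(): force on a finger pad.
Only numpy, scipy, OpenCV 4.12 (cv2) and the standard library are available. Lean on these libraries where they do the work, as an engineer would, in place of code of your own. Each camera call takes 0.05 s, during which the arm holds its last target. There are 200 camera calls.

### The job

Take the puller rod from its stand, screw it clockwise, gently and without forcing it, all the way into the square blind plug in the housing held by the little vice, and pull the plug straight up out of the housing by the rod. Then stand the plug upright on the floor of the sheet-metal tray with the rod still in it, and let go. Do not touch the plug with the fingers, and leave the other things on the bench where they are.

Things in the scene. Friction and masses are not known exactly. Their poses are not given: they have to be found in the camera images.
- housing: Small blue bench vice (jaws along x, its steel T-bar at -x) clamping an aluminium drive housing, 80 mm along x, 78 mm along y, flat top 90 mm above the bench. Fixed. Origin: centre of the underside, on the bench; z up.
- pocket (a point): Centre of the mouth of the square pocket in the housing's top: 45.5 mm wide, 32 mm deep, sides along the housing's x and y. It holds the plug. A spring seal in its walls grips the plug all the way: drawing it out takes about 6 to 15 N of upward pull, its weight included; it is free after 32 mm.
- plug: Square steel blind plug, 44 x 44 x 32 mm high, about 0.22 kg, flat closed underside. At the start fully in the pocket, top flush with the housing, nothing to grip. Origin: centre of its underside; z up, top face at z = 32 mm.
- thread (a point): Centre of the plug's top face, on its axis. A round metal insert is tapped with a coarse two-start quick thread: a 14.4 mm hole crossed by a slot 8 mm wide, 30 mm long. The rod's lug bar drops in only when it lies along the slot (within about 0.1 rad). The slot's angle to the plug's x axis is not measured: within 0.5 rad either way (a half turn is the same). Find it by feel or sight.
- rod_collar (a point): Centre of the underside of the rod's collar. Standing on the insert with the lugs beside the slot it is 12.3 mm above the plug's top face; once the lugs find the slot it sinks onto the face. Then turn 0.9 rad clockwise from above, nearly free, to a hard stop; 0.7 rad or more holds the plug, turning back frees the rod. Pushes over 40 N or twists over 0.4 N m force it.
- rod: Steel puller rod, 117.5 mm long, 0.15 kg, upright. Origin: tip of its nose; z up the rod. Nose tapers from 6 to 12 mm diameter over 9 mm; lug bar at z = 9 to 14 mm, 26 mm long along x, 6 mm wide; 12 mm shaft; collar 32 mm across, 6 mm thick, underside at z = 21.3 mm; flat handle on top.
- rod_handle (a point): Centre of the rod's flat dark steel handle, 96.5 mm above the nose tip: 42 mm long along the rod's x, 42 mm high, 12 mm thick along y; pinch it across y.
- stand: Grey plastic tool block 150 x 62 mm, 45 mm high, fixed. Origin: centre of the underside, z up. The rod hangs by its collar in the 28.5 mm hole at x = +42 mm and lifts straight out; a plain drift is in the small hole at x = -42 mm.
- tray: Shallow sheet-metal parts tray, 160 mm along x, 130 mm along y, walls 3 mm thick and 20 mm high, inner floor 3 mm above the bench. Fixed. Origin: centre of the underside, z up. A small ball bearing lies near the corner at x = +55, y = +40 mm; the rest is clear.
- bearing: Ball bearing 22 mm across, 7 mm thick, lying in the tray; leave it. Origin: centre of its underside.
- drift: Plain round drift 18 mm thick in the stand, without lugs or collar, its top 95 mm above the bench; leave it. Origin: its lower tip.
- driver: Screwdriver 180 mm long lying beyond the vice, along its own x; leave it.
- jar: Clear screw jar, 60 mm across, 75 mm high, beyond the vice; leave it. Origin: centre of the underside.
- carton: Cardboard carton 70 x 100 x 60 mm, beyond the vice; leave it. Origin: centre of the underside.
- tape: Black roll of tape 90 mm across, 24 mm high, lying beyond the vice; leave it.
- spanner: Spanner 150 mm long lying beyond the vice, along its own x; leave it.
- spray: White spray can 55 mm across, 190 mm high, at the left; leave it. Origin: centre of the underside.
Things that resemble listed ones, but are neither listed nor needed, are in the scene too. What is shaped like the rod but blue or yellow is not meant.

How it is judged:
By the outcome, as a careful person would: the job done as asked, in the order asked, and still so for the second after the job is handed in, with the robot touching nothing.
It also fails if it takes over 72 s, if anything falls off the work surface, if the arm or the gripper's body presses on something with over 40 N, if the wrist force passes 120 N, or if a joint passes its speed limit or range.

## Working session

There is one attempt and no reset: what is moved stays moved. The work goes in short steps, each a Python script; the robot and the scene stay as the last script left them, time stands still between calls to the robot, and variables do not carry over. Pictures are saved under pics/ and viewed, at most 10 in all, crops included, and the job is handed in when it is done.

```bash
ls; mkdir -p pics; python3 - <<'E'
from rig import robot
import cv2,numpy as np
for n in("side","top"):
    im,d=robot.grab_frame(n); cv2.imwrite(f"pics/{n}0.png",im[:,:,::-1]); np.savez(f"pics/{n}0.npz",im=im,d=d)
    c=robot.camera_info(n); print(n,c["vfov"],c["cx"],c["cy"]); print(np.round(c["view"],4), (d>0).mean())
print(robot.read_t())
E
```

```text
pics
side 54.52116592519125 280.39554543467733 208.6251296389302
[[-0.7063 -0.7078 -0.0116  0.4856]
 [-0.5477  0.5568 -0.6245  0.3511]
 [ 0.4485 -0.4347 -0.7809  0.7844]
 [ 0.      0.      0.      1.    ]] 0.9959523809523809
top 51.94358666395262 280.63987132548203 211.70569208979583
[[-1.3000e-03 -9.9990e-01 -1.2600e-02  6.8200e-02]
 [-9.8670e-01  3.4000e-03 -1.6260e-01  6.2650e-01]
 [ 1.6260e-01  1.2200e-02 -9.8660e-01  1.3039e+00]
 [ 0.0000e+00  0.0000e+00  0.0000e+00  1.0000e+00]] 0.9960246598639456
0.1
```

View pics/side0.png

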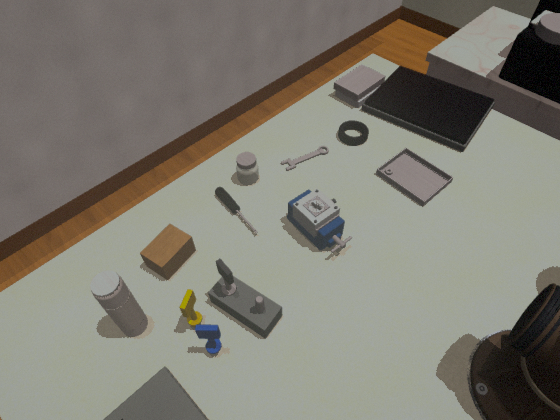

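View pics/top0.png

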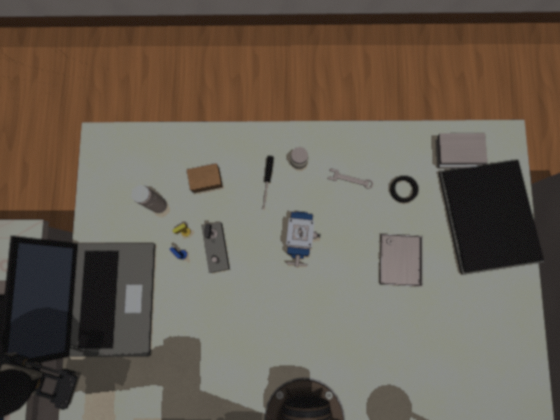

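The side view shows the stand at (245,300), with the dark-handled rod at (226,275) and the drift at (260,300). It also shows the vice and housing at (318,210), the tray at (413,175), and blue and yellow decoys at (210,335) and (190,305). In the top view the stand is at (215,245), the housing at (300,233) and the tray at (400,260). Next I'll take positions from both depth maps and colour masks.

```bash
cat > h.py <<'E'
import numpy as np,cv2
from rig import robot
def cam(n):
    c=robot.camera_info(n); f=210/np.tan(np.radians(c["vfov"]/2)); V=np.array(c["view"]); return f,c["cx"],c["cy"],V[:3,:3],V[:3,3]
def cloud(n,d):
    f,cx,cy,R,t=cam(n); v,u=np.mgrid[:420,:560]
    P=np.dstack([(u-cx)/f*d,(v-cy)/f*d,d]); return (P-t)@R
def proj(n,p):
    f,cx,cy,R,t=cam(n); q=np.asarray(p)@R.T+t; return np.stack([q[...,0]/q[...,2]*f+cx,q[...,1]/q[...,2]*f+cy],-1)
def ray(n,uv,z):
    f,cx,cy,R,t=cam(n); uv=np.atleast_2d(uv).astype(float)
    dirs=np.c_[(uv[:,0]-cx)/f,(uv[:,1]-cy)/f,np.ones(len(uv))]@R; C=-t@R
    return C+dirs*((z-C[2])/dirs[:,2])[:,None]
E
python3 - <<'E'
from h import *
tiles=[]
for n in("side","top"):
    z=np.load(f"pics/{n}0.npz"); W=cloud(n,z["d"]); X,Y,Z=W[...,0],W[...,1],W[...,2]
    b=(X>.3)&(X<.75)&(abs(Y)<.1)&(abs(Z)<.01); print(n,"bench z",np.median(Z[b]))
    for nm,(x0,x1,y0,y1,z0,z1) in dict(housing=(.4,.75,-.1,.1,.085,.1),stand=(.4,.7,.15,.36,.038,.052),rodhandle=(.4,.75,.15,.36,.1,.16),drift=(.4,.7,.15,.36,.07,.1),traywall=(.35,.6,-.42,-.15,.012,.03),trayfloor=(.35,.6,-.42,-.15,.0015,.006)).items():
        m=((X>x0)&(X<x1)&(Y>y0)&(Y<y1)&(Z>z0)&(Z<z1)).astype(np.uint8)
        k,l,s,_=cv2.connectedComponentsWithStats(m); 
        if k<2: print(nm,"none"); continue
        i=1+np.argmax(s[1:,4]); q=W[l==i]; r=cv2.minAreaRect(q[:,:2].astype(np.float32)*1000)
        print(nm,len(q),"med z %.4f max %.4f"%(np.median(q[:,2]),q[:,2].max()),"rect",np.round(r[0],1),np.round(r[1],1),round(r[2],1),"px",s[i][:4])
    boxes=dict(side=[(280,180,75,75),(200,250,90,90),(370,140,90,90)],top=[(270,195,75,75),(175,205,90,90),(365,220,75,75)])[n]
    for x,y,w,h in boxes: tiles.append(cv2.resize(z["im"][y:y+h,x:x+w,::-1],(266,266),interpolation=cv2.INTER_CUBIC))
g=np.vstack([np.hstack(tiles[:3]),np.hstack(tiles[3:])]); cv2.imwrite("pics/crop1.png",g)
E
```

```text
side bench z 0.0014060911074086162
housing 930 med z 0.0912 max 0.0957 rect [558.4   9. ] [80.1 83.8] 84.6 px [293 188  47  38]
stand 1689 med z 0.0462 max 0.0520 rect [519.1 275.2] [151.5  63.6] 10.8 px [208 276  74  56]
rodhandle 238 med z 0.1381 max 0.1455 rect [559.2 283.8] [12.4 41.8] 86.9 px [216 259  18  26]
drift 95 med z 0.0935 max 0.0998 rect [476.9 268.8] [16.1 14.9] 40.3 px [255 296   9  13]
traywall 507 med z 0.0185 max 0.0257 rect [ 479.1 -311.9] [134.9 161.1] 86.1 px [376 148  77  56]
trayfloor 2032 med z 0.0026 max 0.0059 rect [ 475.  -284.9] [269.9 249.9] 90.0 px [343 158 131  81]
top bench z -0.0003986853933880095
housing 609 med z 0.0896 max 0.0987 rect [557.9   8. ] [77.9 80.7] 83.8 px [286 218  28  29]
stand 797 med z 0.0448 max 0.0519 rect [518.2 274.7] [149.6  62.9] 10.7 px [201 222  28  51]
rodhandle 97 med z 0.1379 max 0.1485 rect [559.1 282.3] [12.9 41.6] 85.8 px [204 223   8  16]
drift 31 med z 0.0940 max 0.0987 rect [475.6 265.4] [15.2 14.3] 88.8 px [212 257   6   6]
traywall 238 med z 0.0190 max 0.0284 rect [ 478.4 -313.1] [132.1 160.1] 86.6 px [380 234  43  53]
trayfloor 950 med z 0.0036 max 0.0060 rect [ 475.2 -315.8] [121.8 160.9] 87.1 px [382 235  39  53]
```

View pics/crop1.png

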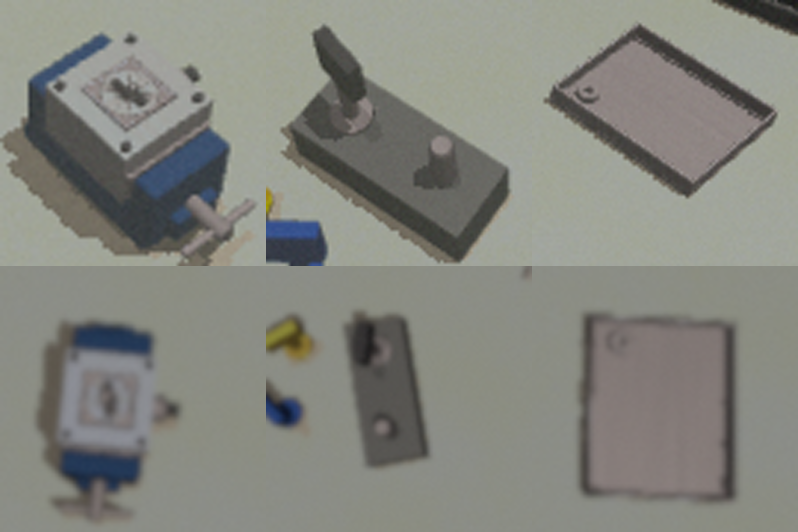

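The crops show the rod in the stand's far hole, with its handle pointing roughly along world x. The plug sits about in the middle of the housing's top with a dark slot across it. The bearing is in the tray's far-left corner. Both views agree within 1–3 mm, and the sizes match the text. Next I'll rectify the housing top at z = 0.09 to get the plug centre and slot angle.

```bash
python3 - <<'E'
from h import *
out=[]
for n in("side","top"):
    im=np.mean([robot.grab_frame(n)[0].astype(float) for _ in range(10)],0)
    cv2.imwrite(f"pics/{n}avg.png",im[:,:,::-1])
    # rectify: 100 mm window centred (0.558,0.0085), image right=+x, up=+y, 4px/mm
    s=4;N=400; j,i=np.mgrid[:N,:N]; z=0.09+(0.0014 if n=="side" else -.0004)
    p=np.dstack([.558+(i-N/2)/s/1000,.0085-(j-N/2)/s/1000,np.full((N,N),z)])
    uv=proj(n,p).astype(np.float32)
    r=cv2.remap(im.astype(np.float32),uv[...,0],uv[...,1],cv2.INTER_CUBIC); 
    r=np.clip((r-r.min())*255/(np.percentile(r,99)-r.min()),0,255)
    g=r.mean(2)
    c=np.hypot(i-N/2,j-N/2)<17*s
    th=np.percentile(g[c],15); m=((g<th)&c).astype(np.uint8)
    k,l,st,ce=cv2.connectedComponentsWithStats(m); q=1+np.argmax(st[1:,4]); yy,xx=np.nonzero(l==q)
    rr=cv2.minAreaRect(np.c_[xx,-yy].astype(np.float32)); ev=np.linalg.eigh(np.cov(np.c_[xx,-yy].T))
    print(n,st[q],"centre",.558+(ce[q][0]-N/2)/s/1000,.0085-(ce[q][1]-N/2)/s/1000,"rect mm",np.round(np.array(rr[1])/s,1),rr[2],"pca",np.degrees(np.arctan2(ev[1][1,1],ev[1][0,1])))
    o=r.astype(np.uint8)[:,:,::-1].copy(); cv2.line(o,(200,190),(200,210),(0,0,255),1); cv2.line(o,(190,200),(210,200),(0,0,255),1); out.append(o)
cv2.imwrite("pics/rect.png",np.hstack(out)); print(robot.read_t())
E
```

```text
side [ 149  177  104   41 2174] centre 0.5579048988040479 0.009590156393744251 rect mm [25.2  9.4] 12.52880573272705 pca -174.83897967563635
top [ 147  193   67   35 1709] centre 0.5526775892334699 0.005798420128730251 rect mm [ 8.4 16.6] 85.2363510131836 pca 171.01545868611123
1.1[ WARN:0@4.311] global loadsave.cpp:1063 imwrite_ Unsupported depth image for selected encoder is fallbacked to CV_8U.
```

View pics/rect.png

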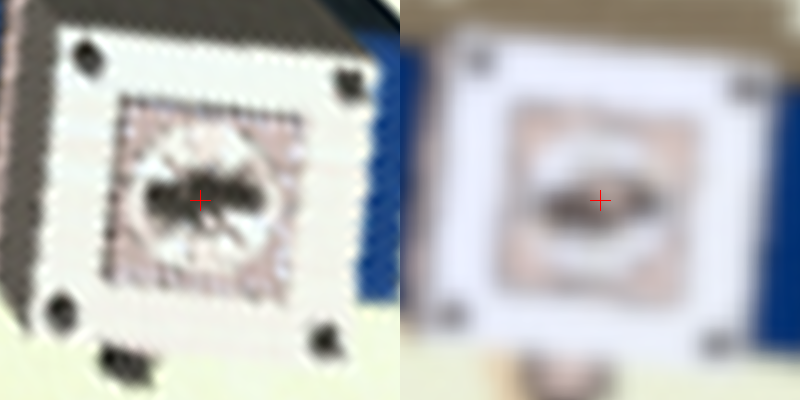

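In the rectified side view the plug's corners are at about (120,97), (305,115), (287,300) and (105,280), and the top view agrees. That puts the plug centre at (0.5582, 0.0083), coinciding with the housing's centre. The slot lies at roughly +7° world yaw. Next I'll move above the rod, checking clearance to the decoys and the spray can along the way.

```bash
cat >> h.py <<'E'
def ori(yaw): # tool pointing down, tool x along yaw (deg), so fingers close across it
    c,s=np.cos(np.radians(yaw)),np.sin(np.radians(yaw)); return np.array([[c,s,0],[s,-c,0],[0,0,-1.]])
E
python3 - <<'E'
from h import *
for n in("side","top"):
    z=np.load(f"pics/{n}0.npz"); W=cloud(n,z["d"]); im=cv2.cvtColor(z["im"],cv2.COLOR_RGB2HSV); X,Y,Z=W[...,0],W[...,1],W[...,2]
    roi=(X>.4)&(X<.75)&(Y>.28)&(Y<.55)
    for nm,h0,h1 in(("yellow",20,35),("blue",105,125)):
        m=roi&(im[...,0]>=h0)&(im[...,0]<=h1)&(im[...,1]>150)&(Z>.02); q=W[m]; print(n,nm,len(q),np.round(q.min(0),3),np.round(q.max(0),3))
    q=W[(X>.5)&(X<.75)&(Y>.36)&(Y<.55)&(Z>.1)]; print("spray",np.round(q.min(0),3),np.round(q.max(0),3))
cand=[]
for f in(0,180):
    for p,y in(((.559,.283,.101),-3.6),((.5582,.0083,.15),7),((.5582,.0083,.15),-45),((.5582,.0083,.22),-45),((.475,-.315,.1),-45)):
        j=robot.ik(p,ori(y+f)); print(f,y,None if j is None else np.round(j,0))
robot.goto((.559,.283,.26),ori(-3.6)); print(robot.read_t(),robot.read_position(),robot.read_force())
E
```

```text
side yellow 231 [0.554 0.356 0.025] [0.583 0.393 0.122]
side blue 106 [0.48  0.367 0.025] [0.51  0.398 0.122]
spray [0.5  0.36 0.1 ] [0.685 0.496 0.194]
top yellow 71 [0.559 0.352 0.021] [0.578 0.381 0.119]
top blue 60 [0.483 0.362 0.02 ] [0.506 0.387 0.12 ]
spray [0.5  0.36 0.1 ] [0.683 0.493 0.197]
0 -3.6 [ 45.  22. -15.   0. -53.  42.]
0 7 [ 21.  13. -20.   0. -56.  76.]
0 -45 [ 21.  13. -20.   0. -56.  24.]
0 -45 [ 21.  10. -15.   0. -65.  24.]
0 -45 [-14.  17. -22.   0. -50.  59.]
180 -3.6 [  45.   22.  -15.    0.  -53. -138.]
180 7 [  21.   13.  -20.    0.  -56. -104.]
180 -45 [  21.   13.  -20.    0.  -56. -156.]
180 -45 [  21.   10.  -15.    0.  -65. -156.]
180 -45 [ -14.   17.  -22.    0.  -50. -121.]
3.0167 [0.55869721 0.28377547 0.25991261] [ 0.60689629  0.5131752  -0.10164626]
```

```bash
python3 - <<'E'
from h import *
robot.move_gripper(0.42)
robot.servo_line((.5592,.283,.101),speed=.15); print("down",robot.read_position(),robot.read_force(),robot.read_grip_width())
robot.move_gripper(0.0); print("grip",robot.read_grip_width()*88,robot.read_finger_force(),robot.read_force(),robot.read_ft_torque())
robot.servo_line((.5592,.283,.24),speed=.15); print("lift",robot.read_grip_width()*88,robot.read_force(),robot.read_ft_torque(),robot.read_t())
im,d=robot.grab_frame("side"); np.savez("pics/s2.npz",im=im,d=d); cv2.imwrite("pics/s2.png",cv2.resize(im[170:320,150:350,::-1],(800,600),interpolation=cv2.INTER_CUBIC))
E
```

```text
down [0.55975025 0.28341361 0.10196738] [ 0.49251215  0.01120618 -0.82525139] 0.4227707769156961
grip 11.982850003440356 29.99935805797577 [-0.96938684 -0.25133809  2.23172005] [0.05482578 0.19769721 0.01562802]
lift 12.154096191118038 [-0.46112819  0.2961084  -0.74217217] [-0.05252908 -0.0006318  -0.01391468] 6.825
```

View pics/s2.png

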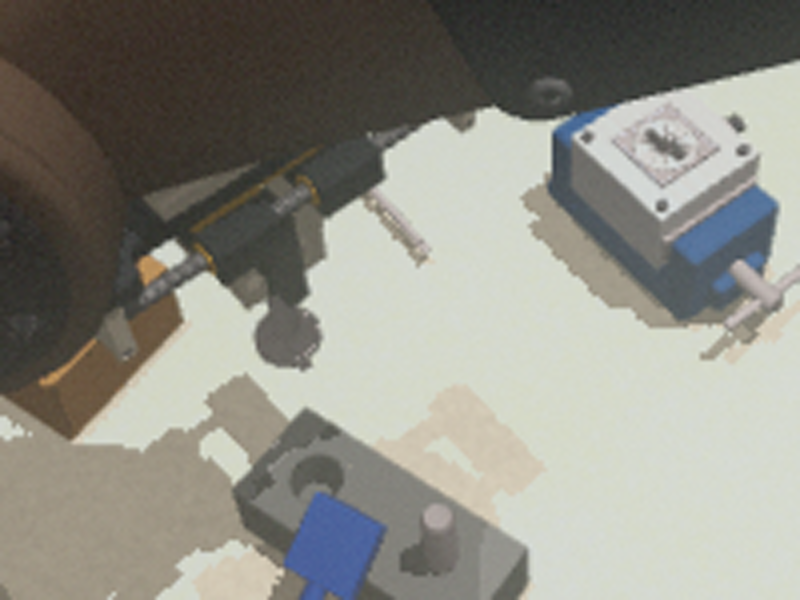

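The rod is out of its hole (crop (290,340)). The blue decoy seems to have shifted (crop (330,540)), so I'll check the full frame and the top view.

```bash
python3 - <<'E'
from h import *
a=np.load("pics/s2.npz"); im,d=a["im"],a["d"]; t,dt=robot.grab_frame("top")
for n,i,dd in(("side",im,d),("top",t,dt)):
    W=cloud(n,dd); h=cv2.cvtColor(i,cv2.COLOR_RGB2HSV); m=(W[...,1]>.2)&(W[...,0]>.35)&(h[...,0]>=105)&(h[...,0]<=125)&(h[...,1]>150)&(W[...,2]>.005)
    q=W[m]; print(n,len(q),np.round([q.min(0),q.max(0)],3) if len(q) else "")
o=np.hstack([cv2.resize(im[200:400,140:340,::-1],(400,400),interpolation=cv2.INTER_CUBIC),cv2.resize(t[180:310,130:260,::-1],(400,400),interpolation=cv2.INTER_CUBIC)])
cv2.imwrite("pics/chk.png",o)
E
```

```text
side 0 
top 134 [[0.494 0.283 0.013]
 [0.54  0.365 0.074]]
```

View pics/chk.png

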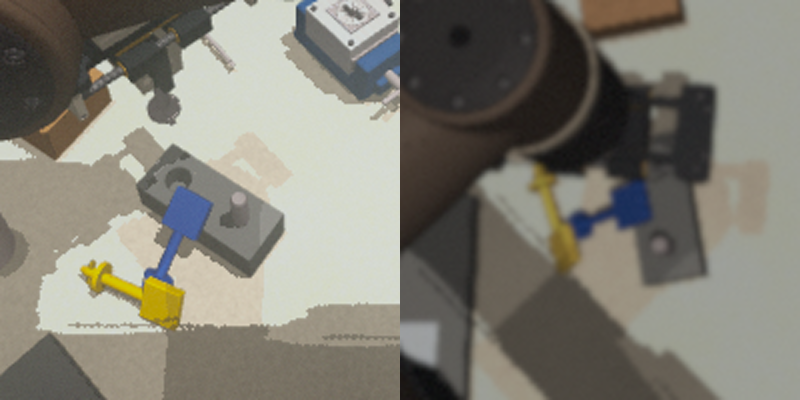

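Both decoys, blue and yellow, have been knocked over: blue leans on the stand and yellow is lying down. Before going on I need to know which robot part hit them and how low it hangs.

```bash
python3 - <<'E'
from h import *
T=robot.read_position(); R=robot.read_tcp_rot(); print(T,robot.read_t())
a=np.load("pics/s2.npz"); top=robot.grab_frame("top")[1]
for n,d in(("side",a["d"]),("top",top)):
    W=cloud(n,d)[(d>0)]; q=(W-T); l=q@R  # tool coords; z along fingers
    m=(W[:,2]>.2)&(np.hypot(q[:,0],q[:,1])<.3); l=l[m]; zz=q[m][:,2]
    print(n,"lowest z rel TCP by tool-y bins (rows) / tool-x bins (cols)")
    xb=np.arange(-.16,.17,.04); yb=np.arange(-.2,.21,.04)
    for y0 in yb: print("%5.2f"%y0,[ (round(float(zz[s].min())*1000) if (s:=(l[:,0]>=x0)&(l[:,0]<x0+.04)&(l[:,1]>=y0)&(l[:,1]<y0+.04)).sum()>3 else None) for x0 in xb])
# rod collar as held
W=cloud("side",a["d"]); q=W[(abs(W[...,0]-T[0])<.03)&(abs(W[...,1]-T[1])<.03)&(W[...,2]<T[2]-.045)&(W[...,2]>T[2]-.075)]
print(len(q),np.round([q.min(0),q.max(0),np.median(q,0)],4))
E
```

```text
[0.55869606 0.28266172 0.23864186] 6.925
side lowest z rel TCP by tool-y bins (rows) / tool-x bins (cols)
-0.20 [411, None, None, None, None, None, None, None, None]
-0.16 [411, 410, 399, None, None, None, None, None, None]
-0.12 [421, 411, 91, 68, None, None, None, None, None]
-0.08 [416, 404, 412, 69, 401, None, None, None, None]
-0.04 [None, 387, 382, -38, -37, None, None, None, None]
 0.00 [None, None, 89, -38, 46, None, None, None, None]
 0.04 [None, None, None, 80, None, None, None, None, None]
 0.08 [None, None, None, 67, None, None, None, None, None]
 0.12 [None, None, None, None, None, None, None, None, None]
 0.16 [None, None, None, None, None, None, None, None, None]
 0.20 [None, None, None, None, None, None, None, None, None]
top lowest z rel TCP by tool-y bins (rows) / tool-x bins (cols)
-0.20 [398, None, None, None, None, None, None, None, None]
-0.16 [405, 398, None, None, None, None, None, None, None]
-0.12 [418, 409, 393, 83, None, None, None, None, None]
-0.08 [357, 365, 408, 71, 434, None, None, None, None]
-0.04 [393, 367, 200, 67, 435, 436, None, None, None]
 0.00 [None, None, 195, 69, 83, 330, None, None, None]
 0.04 [None, None, None, 63, 64, None, None, None, None]
 0.08 [None, None, None, 78, 101, None, None, None, None]
 0.12 [None, None, None, None, None, None, None, None, None]
 0.16 [None, None, None, None, None, None, None, None, None]
 0.20 [None, None, None, None, None, None, None, None, None]
169 [[0.5439 0.2651 0.1737]
 [0.5743 0.2969 0.1927]
 [0.5541 0.2846 0.1894]]
```

```bash
python3 - <<'E'
from h import *
a=np.load("pics/side0.npz")["im"]; b=cv2.imread("pics/sideavg.png")[:,:,::-1]; c=np.load("pics/s2.npz")["im"]
for n,i in(("t0",a),("t1",b),("t6.8",c)):
    h=cv2.cvtColor(np.ascontiguousarray(i),cv2.COLOR_RGB2HSV)
    for nm,h0,h1 in(("yellow",20,35),("blue",105,125)):
        m=((h[...,0]>=h0)&(h[...,0]<=h1)&(h[...,1]>150)); m[:, 270:]=0; m[:260]=0; y,x=np.nonzero(m); print(n,nm,len(x),x.mean().round(1),y.mean().round(1),x.min(),x.max(),y.min(),y.max())
E
```

```text
t0 yellow 232 190.2 308.7 180 201 289 324
t0 blue 106 208.6 333.6 195 218 326 352
t1 yellow 223 190.3 308.8 180 201 289 324
t1 blue 127 208.4 334.0 196 218 325 351
t6.8 yellow 644 210.5 346.9 181 231 331 364<stdin>:6: RuntimeWarning: Mean of empty slice.
  ret = ret.dtype.type(ret / rcount)
Traceback (most recent call last):
ValueError: zero-size array to reduction operation minimum which has no identity
```

The decoys fell some time during the first motions. The depth map shows nothing of the gripper lower than 66 mm above the TCP, so I don't know the cause. I'll do the main job first and look at the decoys again afterwards. Next: move over the plug and descend gently, checking force.

```bash
cat >> h.py <<'E'
def st(tag,f0=None):
    f=np.array(robot.read_force()); p=np.array(robot.read_position()); m=np.array(robot.read_ft_torque())
    print(tag,np.round(p,4),"F",np.round(f-(0 if f0 is None else f0),1),"Mz %.2f"%m[2],"t %.1f"%robot.read_t()); return p,f
E
python3 - <<'E'
from h import *
C=np.array([.5582,.0083]); yaw=7
robot.servo_line((C[0],C[1],.24),ori(yaw),speed=.2)
robot.servo_line((C[0],C[1],.178),speed=.1); robot.dwell(.3)
p,f0=st("above"); off=np.r_[C,.178]-p; np.save("off.npy",off); np.save("f0.npy",f0)
for z in np.arange(.172,.1455,-.002):
    robot.servo_line(np.r_[C,z]+off,speed=.04); p,f=st("%.4f"%z,f0)
    if (f-f0)[2]>6 or np.hypot(*(f-f0)[:2])>8: break
im,d=robot.grab_frame("side"); cv2.imwrite("pics/s3.png",cv2.resize(im[130:280,220:420,::-1],(800,600),interpolation=cv2.INTER_CUBIC))
E
```

```text
above [0.5584 0.0083 0.1785] F [ 0.4 -0.5 -1.6] Mz -0.02 t 9.6
0.1720 [0.5577 0.0081 0.171 ] F [-1.1  0.7  0.1] Mz -0.01 t 9.9
0.1700 [0.5579 0.0082 0.1694] F [0.5 0.3 0.8] Mz 0.02 t 10.1
0.1680 [0.5579 0.0082 0.1674] F [ 0.7 -0.4 -0. ] Mz 0.06 t 10.4
0.1660 [0.5579 0.0082 0.1653] F [-1.   0.1  0.4] Mz -0.04 t 10.6
0.1640 [0.5579 0.0082 0.1633] F [-1.   1.   0.6] Mz 0.03 t 10.9
0.1620 [0.5579 0.0082 0.1613] F [-0.8  1.2  0.5] Mz 0.01 t 11.1
0.1600 [0.5579 0.0083 0.1594] F [-0.7  0.4  0.1] Mz -0.03 t 11.4
0.1580 [0.5582 0.0085 0.158 ] F [-2.2  2.   5.1] Mz 0.02 t 11.6
0.1560 [0.5592 0.0086 0.1573] F [-4.2  3.1 13.7] Mz 0.08 t 11.9
```

View pics/s3.png

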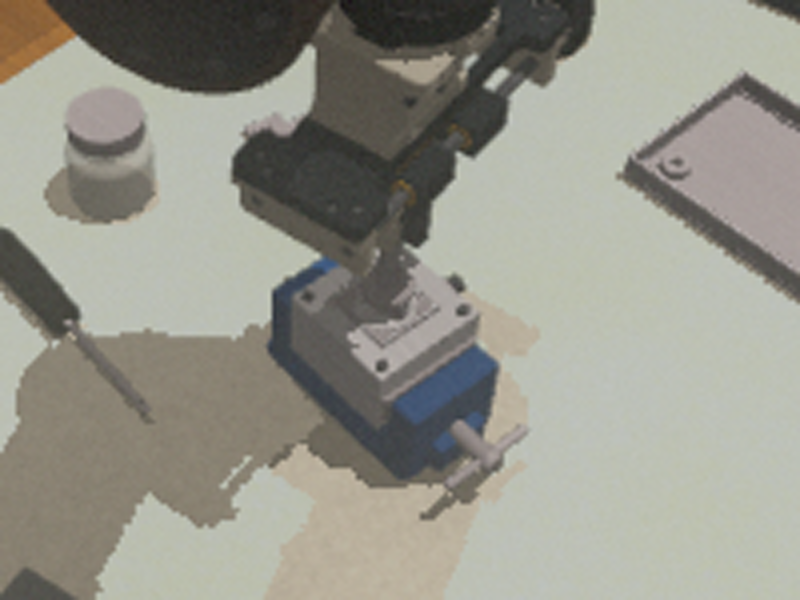

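Contact came at TCP z ≈ 0.158, which is the height expected with the nose in the hole and the lugs beside the slot. The picture shows the rod standing upright on the insert at (390,290). Next I'll turn under light pressure to find the slot.

```bash
python3 - <<'E'
from h import *
C=np.array([.5582,.0083]); off=np.load("off.npy"); f0=np.load("f0.npy")
ok=False
for yaw in [7,9.5,12,14.5,17,19.5,22.5,4.5,2,-.5,-3,-5.5,-8,-11,-14,-17,-20]:
    robot.servo_line(np.r_[C,.1567]+off,ori(yaw),speed=.05); robot.dwell(.05)
    p,f=st("yaw %.1f"%yaw,f0)
    if (f-f0)[2]<4: ok=True; break
if ok:
    for z in np.arange(.155,.1445,-.0015):
        robot.servo_line(np.r_[C,z]+off,speed=.04); p,f=st("%.4f"%z,f0)
        if (f-f0)[2]>8: break
E
```

```text
yaw 7.0 [0.5591 0.0086 0.1575] F [-2.   3.  10.6] Mz -0.01 t 12.2
yaw 9.5 [0.5591 0.0087 0.1576] F [-2.1  3.  10.1] Mz -0.00 t 12.5
yaw 12.0 [0.5591 0.0087 0.1577] F [-2.2  3.7 10.4] Mz -0.08 t 12.8
yaw 14.5 [0.5592 0.0084 0.1578] F [-1.6  2.9 10.7] Mz -0.02 t 13.1
yaw 17.0 [0.5592 0.0085 0.1578] F [-2.3  3.2 11.3] Mz -0.02 t 13.4
yaw 19.5 [0.5592 0.0085 0.1579] F [-2.9  2.5 12.4] Mz -0.03 t 13.7
yaw 22.5 [0.5592 0.0085 0.158 ] F [-2.5  2.  12.3] Mz 0.04 t 14.0
yaw 4.5 [0.5595 0.0089 0.1574] F [-0.9  3.5  7.7] Mz 0.03 t 14.6
yaw 2.0 [0.5584 0.0086 0.1561] F [0.6 4.4 0.2] Mz -0.04 t 14.8
0.1550 [0.5581 0.0086 0.1541] F [ 2.4  5.3 -0.2] Mz 0.01 t 15.1
0.1535 [0.558  0.0086 0.1527] F [ 0.4  6.7 -0.2] Mz -0.07 t 15.3
0.1520 [0.558  0.0086 0.1513] F [0.2 5.6 0.3] Mz -0.06 t 15.6
0.1505 [0.5581 0.0086 0.1498] F [ 1.9  5.2 -0.1] Mz -0.07 t 15.8
0.1490 [0.5581 0.0085 0.1483] F [1.8 5.7 0.1] Mz -0.06 t 16.1
0.1475 [0.5579 0.0082 0.1467] F [ 0.9  3.3 -2.4] Mz 0.02 t 16.4
0.1460 [0.5581 0.0081 0.1461] F [-1.1  3.6  6.5] Mz -0.05 t 16.6
0.1445 [0.5584 0.0081 0.1459] F [-4.6  5.2 16.5] Mz 0.03 t 16.9
```

The rod dropped in at yaw 2° and the collar is seated. Next I'll screw clockwise to the stop, watching the torque.

```bash
python3 - <<'E'
from h import *
C=np.array([.5582,.0089]); off=np.load("off.npy"); f0=np.load("f0.npy")
m0=robot.read_ft_torque()[2]
robot.servo_line(np.r_[C,.1464]+off,speed=.04); st("seat",f0)
for yaw in list(np.arange(-3,-43,-5.))+list(np.arange(-43,-58,-1.)):
    robot.servo_line(np.r_[C,.1464]+off,ori(yaw),speed=.05); p,f=st("yaw %.1f"%yaw,f0)
    M=np.mean([robot.read_ft_torque()[2] for _ in range(5)]); R=robot.read_tcp_rot(); a=np.degrees(np.arctan2(R[1][0],R[0][0])); print("   M %.3f act %.1f grip %.2f"%(M,a,robot.read_grip_width()*88))
    if abs(M)>.18: break
np.save("yaw.npy",yaw)
E
```

```text
seat [0.558  0.0085 0.1461] F [-0.9  1.9  6.2] Mz -0.01 t 17.1
yaw -3.0 [0.5581 0.0086 0.146 ] F [0.5 1.2 6.3] Mz -0.06 t 17.4
   M -0.062 act -2.9 grip 12.38
yaw -8.0 [0.5581 0.0086 0.146 ] F [ 0.6 -0.2  5. ] Mz -0.08 t 17.6
   M -0.077 act -7.8 grip 11.78
yaw -13.0 [0.558  0.0087 0.146 ] F [0.6 0.8 5.7] Mz -0.02 t 17.9
   M -0.021 act -12.7 grip 11.95
yaw -18.0 [0.558  0.0087 0.146 ] F [0.6 0.8 6.7] Mz 0.01 t 18.1
   M 0.015 act -17.7 grip 12.25
yaw -23.0 [0.558  0.0088 0.146 ] F [-0.6 -0.3  7.2] Mz -0.01 t 18.4
   M -0.013 act -22.7 grip 11.96
yaw -28.0 [0.5581 0.0088 0.146 ] F [0.7 0.8 6.5] Mz 0.00 t 18.6
   M 0.001 act -27.6 grip 11.87
yaw -33.0 [0.5581 0.0088 0.146 ] F [0.4 1.3 6.7] Mz -0.03 t 18.9
   M -0.030 act -32.6 grip 12.00
yaw -38.0 [0.5581 0.0088 0.146 ] F [-0.1 -0.2  6.7] Mz 0.01 t 19.1
   M 0.008 act -37.6 grip 12.09
yaw -43.0 [0.5581 0.0088 0.146 ] F [0.1 0.5 8. ] Mz 0.01 t 19.4
   M 0.010 act -42.5 grip 11.76
yaw -44.0 [0.5582 0.0089 0.146 ] F [0.1 0.9 7.4] Mz 0.00 t 19.6
   M 0.003 act -43.5 grip 11.72
yaw -45.0 [0.5582 0.0089 0.146 ] F [1.4 1.6 6.5] Mz 0.05 t 19.
[... 389 characters left out ...]
M 0.019 act -48.9 grip 12.17
yaw -50.0 [0.5583 0.0089 0.146 ] F [1.4 0.9 6.1] Mz 0.05 t 21.1
   M 0.047 act -49.9 grip 11.84
yaw -51.0 [0.5583 0.0089 0.146 ] F [2.3 1.5 6.5] Mz 0.02 t 21.4
   M 0.024 act -50.9 grip 11.93
yaw -52.0 [0.5584 0.009  0.146 ] F [3.  1.7 5.9] Mz 0.04 t 21.6
   M 0.038 act -52.0 grip 12.27
yaw -53.0 [0.5584 0.009  0.146 ] F [5.  1.7 5.5] Mz 0.02 t 21.9
   M 0.020 act -53.0 grip 11.82
yaw -54.0 [0.5585 0.0091 0.146 ] F [4.8 2.  4.7] Mz 0.07 t 22.1
   M 0.067 act -54.0 grip 11.92
yaw -55.0 [0.5586 0.0091 0.1461] F [5.8 1.4 5.4] Mz 0.09 t 22.4
   M 0.095 act -55.0 grip 11.99
yaw -56.0 [0.5586 0.0091 0.146 ] F [4.9 1.8 4.7] Mz 0.20 t 22.6
   M 0.204 act -56.0 grip 11.38
```

The stop is reached at about −55° with 0.2 N m. Next I'll pull straight up.

```bash
python3 - <<'E'
from h import *
C=np.array([.5582,.0089]); off=np.load("off.npy"); f0=np.load("f0.npy"); y=-55
robot.servo_line(np.r_[C,.1464]+off,ori(y),speed=.05); st("relax",f0)
for z in (.149,.152,.158,.166,.174,.182,.19): robot.servo_line(np.r_[C,z]+off,speed=.04); st("%.3f"%z,f0)
robot.servo_line(np.r_[C,.225]+off,speed=.1); robot.dwell(.2); st("up",f0); print(robot.read_grip_width()*88)
im,d=robot.grab_frame("side"); np.savez("pics/s4.npz",im=im,d=d); cv2.imwrite("pics/s4.png",cv2.resize(im[130:280,220:420,::-1],(800,600),interpolation=cv2.INTER_CUBIC))
E
```

```text
relax [0.5586 0.0091 0.146 ] F [4.9 2.2 4.6] Mz 0.04 t 22.9
0.149 [0.5579 0.0093 0.1475] F [ 6.2  2.6 -2.1] Mz 0.09 t 23.1
0.152 [0.5575 0.0094 0.1494] F [ 8.6  2.4 -8.7] Mz 0.07 t 23.4
0.158 [0.5572 0.0094 0.155 ] F [ 7.4  3.2 -9.8] Mz 0.10 t 23.6
0.166 [0.5568 0.0093 0.1629] F [  7.3   1.8 -10.2] Mz 0.06 t 24.0
0.174 [0.557  0.009  0.1721] F [ 4.   3.1 -3.6] Mz 0.07 t 24.4
0.182 [0.5563 0.0083 0.1808] F [-1.6  0.4 -1.5] Mz 0.00 t 24.7
0.190 [0.558  0.0089 0.1898] F [-0.1  1.2 -2.2] Mz -0.02 t 25.1
up [0.5575 0.0088 0.2236] F [-1.2  0.6 -1.9] Mz -0.00 t 25.8
12.074765965305044
```

View pics/s4.png

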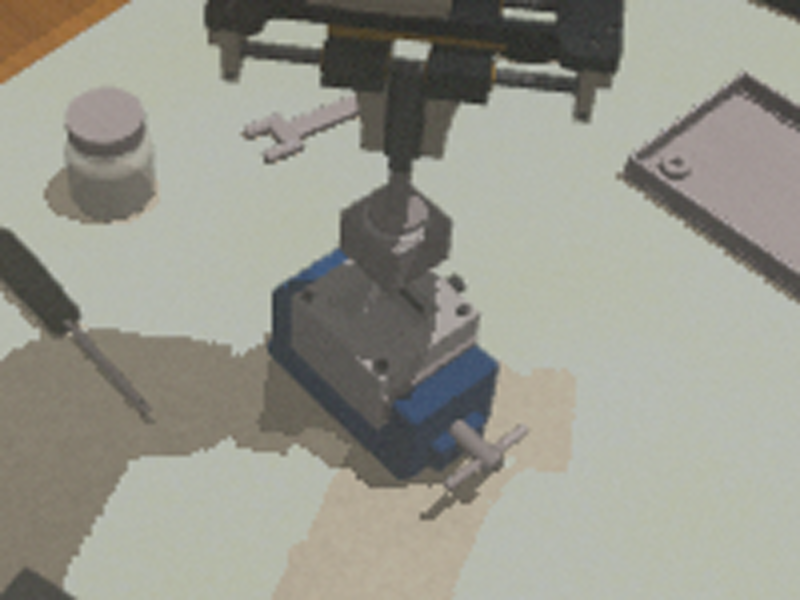

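The plug is out of the housing and hangs upright from the rod at (395,235). Next I'll carry it to the tray and lower it to contact.

```bash
python3 - <<'E'
from h import *
off=np.load("off.npy"); f0=np.load("f0.npy"); P=np.array([.463,-.3215])
robot.servo_line((P[0],P[1],.225),speed=.2)
robot.servo_line((P[0],P[1],.11),speed=.1); robot.dwell(.2); p,f1=st("above",f0)
o=np.r_[P,.11]-p
for z in np.arange(.102,.083,-.0015):
    robot.servo_line(np.r_[P,z]+o,speed=.04); p,f=st("%.4f"%z,f1)
    if (f-f1)[2]>3.5: break
robot.grab_frame("side"); im,d=robot.grab_frame("side"); cv2.imwrite("pics/s5.png",cv2.resize(im[90:240,320:520,::-1],(800,600),interpolation=cv2.INTER_CUBIC))
E
```

```text
above [ 0.4633 -0.3216  0.1105] F [-1.   0.9 -2. ] Mz 0.00 t 29.2
0.1020 [ 0.4624 -0.3213  0.101 ] F [ 0.7 -1.   0.7] Mz 0.02 t 29.5
0.1005 [ 0.4627 -0.3214  0.0999] F [ 0.  -0.4  0.6] Mz -0.04 t 29.8
0.0990 [ 0.4627 -0.3214  0.0984] F [ 1.5 -1.5  0.1] Mz 0.03 t 30.0
0.0975 [ 0.4626 -0.3214  0.0969] F [ 0.7 -0.2  0.7] Mz -0.03 t 30.3
0.0960 [ 0.4627 -0.3214  0.0954] F [-0.7 -0.4 -0. ] Mz 0.04 t 30.5
0.0945 [ 0.4626 -0.3214  0.0939] F [1.9 0.  0.6] Mz -0.04 t 30.8
0.0930 [ 0.4626 -0.3214  0.0924] F [ 0.8 -1.2  0.5] Mz -0.08 t 31.0
0.0915 [ 0.463  -0.3215  0.0912] F [0.1 0.4 1.8] Mz 0.04 t 31.3
0.0900 [ 0.4633 -0.3218  0.0909] F [-2.   1.6 12.7] Mz -0.06 t 31.5
```

View pics/s5.png

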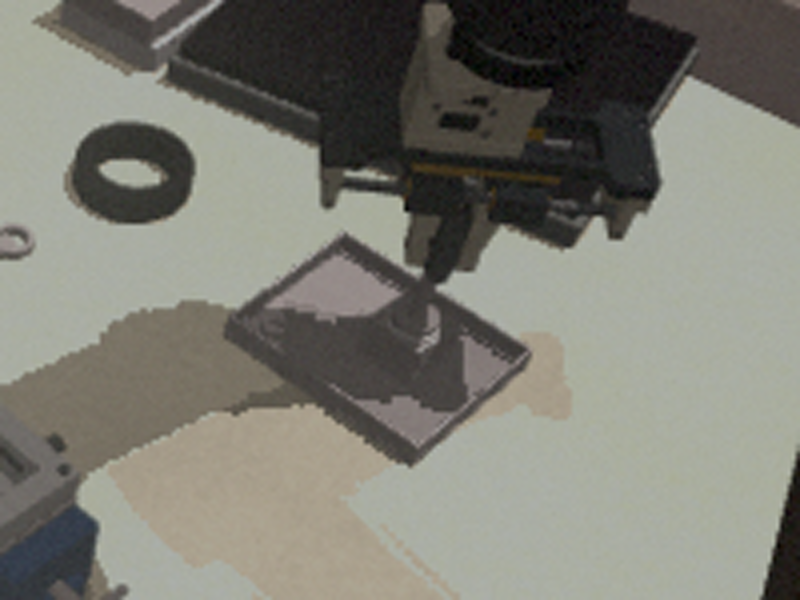

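The plug stands on the floor at the predicted height (TCP 0.091), well inside the walls and away from the bearing. Next I'll ease off, release, retract, and use the last picture on both the tray and the decoys.

```bash
python3 - <<'E'
from h import *
p=np.array(robot.read_position()); 
robot.servo_line((p[0],p[1],.0915),speed=.04); st("ease")
robot.move_gripper(0.45); robot.dwell(.1)
robot.servo_line((p[0],p[1],.26),speed=.15)
robot.servo_line((p[0],p[1]+.14,.30),speed=.2); robot.dwell(.2); st("clear")
S,sd=robot.grab_frame("side"); T,td=robot.grab_frame("top"); np.savez("pics/fin.npz",S=S,sd=sd,T=T,td=td)
A=cv2.resize(S[110:230,350:470,::-1],(400,400),interpolation=cv2.INTER_CUBIC); B=cv2.resize(S[230:390,150:310,::-1],(400,400),interpolation=cv2.INTER_CUBIC)
cv2.imwrite("pics/fin.png",np.hstack([A,B]))
for n,i,d in(("side",S,sd),("top",T,td)):
    W=cloud(n,d); X,Y,Z=W[...,0],W[...,1],W[...,2]; h=cv2.cvtColor(i,cv2.COLOR_RGB2HSV)
    for nm,z0,z1 in(("plugtop",.031,.038),("handle",.08,.145)):
        q=W[(X>.41)&(X<.52)&(Y>-.37)&(Y<-.26)&(Z>z0)&(Z<z1)]
        if len(q)>5: r=cv2.minAreaRect(q[:,:2].astype(np.float32)*1000); print(n,nm,len(q),np.round(r[0],1),np.round(r[1],1),round(r[2],1),"zmax %.4f"%q[:,2].max())
    for nm,h0,h1 in(("yellow",20,35),("blue",105,125)):
        m=(Y>.2)&(Y<.5)&(X>.35)&(h[...,0]>=h0)&(h[...,0]<=h1)&(h[...,1]>140)&(Z>.003); q=W[m]
        if len(q)>9: c=q.mean(0); e=np.linalg.svd(q-c,full_matrices=False)[2][0]; s=(q-c)@e; print(n,nm,len(q),"ends",np.round(c+e*s.min(),3),np.round(c+e*s.max(),3),"min",np.round(q.min(0),3),"max",np.round(q.max(0),3))
E
```

```text
ease [ 0.4633 -0.3216  0.0913] F [ 1.6  0.9 -2.8] Mz 0.03 t 31.9
clear [ 0.463  -0.1825  0.2994] F [ 0.9 -0.5  0.3] Mz -0.01 t 35.0
side plugtop 113 [ 463.6 -321.4] [46.9 45. ] 82.7 zmax 0.0379
side handle 162 [ 463.2 -321.5] [12.2 45.2] 34.5 zmax 0.1351
side yellow 627 ends [0.566 0.414 0.022] [0.458 0.372 0.03 ] min [0.452 0.358 0.008] max [0.566 0.418 0.045]
side blue 413 ends [0.523 0.29  0.071] [0.502 0.361 0.024] min [0.495 0.285 0.023] max [0.541 0.361 0.073]
top yellow 117 ends [0.557 0.406 0.021] [0.461 0.366 0.036] min [0.459 0.359 0.017] max [0.557 0.407 0.045]
top blue 146 ends [0.521 0.287 0.071] [0.5   0.365 0.018] min [0.494 0.283 0.013] max [0.537 0.366 0.072]
```

View pics/fin.png

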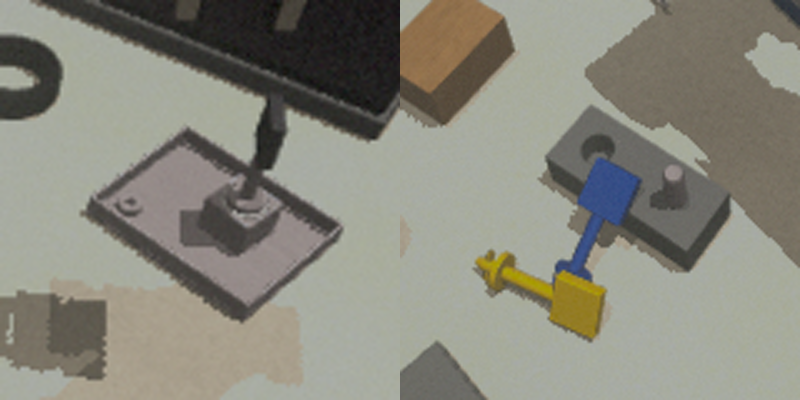

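```bash
python3 - <<'E'
from rig import robot
print(robot.job_done(),robot.read_t())
E
```

```text
the job is handed in; nothing more can be done
the job is handed in; nothing more can be done
```

The job is handed in: the plug stands upright on the tray floor with the rod screwed to its stop and released, but the blue and yellow decoy rods fell over during my first moves (cause not established) and I left them lying, since standing them back up risked the finished job.

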